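# Empty the rest cup and crack the dry box

### The arm

A 7-joint arm with a two-finger parallel gripper is mounted at the origin on a cart in front of the work surface, level with it; the furniture and walls round the work are solid. World frame = base frame: x ahead of the robot, y to its left, z up, the work surface at z = 0. Lengths are in m, angles in rad, forces in N, time in s.
With the tool pointing down it reaches from about 0.4 to 0.85 m from the base axis. Payload 10.4 kg.
Tool frame: the origin (TCP) lies midway between the tips of the shut fingers; the grasp point (between the pads) lies 19 mm behind it (r.tcp_to_grasp is the z of the grasp point in the tool frame, in m); z points along the fingers, x is the direction in which the jaws open and shut, and the axes are right-handed (so a half turn about z gives the same grasp; the last joint's range is limited). The gripper opens to 87 mm and grips with 3 to 60 N. Pads are 19 mm wide; open, the fingers measure 117 mm over their backs; the gripper's body (75 mm by 190 mm) begins 51 mm behind the grasp point.
Start: joints at [-1.258, 0.332, -0.065, 1.46, 0.022, 1.35, -0.088], TCP at [0.206, 0.59, 0.223] pointing down, gripper open.
Joint ranges: [-2.6, 2.6], [-0.5, 2.12], [-1.47, 1.34], [0.16, 2.42], [-1.27, 4.41], [0.06, 2.06], [-2.6, 2.6]. Speed limits (rad/s): [2.22, 2.22, 2.79, 2.79, 3.14, 3.14, 3.14].

### API

Orientations are given as a unit quaternion [x, y, z, w].
In Python, from bench import r, camera, close_job gives the robot as it stands. The module is installed in compiled form; this text tells all that it offers.
- The arm moves only by the shell command python3 -m crank 'ROWS' [FORCE]. ROWS is JSON, a list of rows, each an object of numbers: "x", "y", "z": the shift along the tool's x, y, z scaled (see below); "ax", "ay", "az": the turn, a rotation vector about the tool's x, y, z scaled (see below); "claw": the closure, from -1 (fully open) to 1 (shut), so that 0 is half open. A call has exactly 5 rows; each row is the pose to reach, as a shift and turn from the pose commanded when the call began, along the tool's axes at that moment; what a row does not reach only later rows make up. The controller multiplies each number of a shift by 1 m and each number of a turn by 2 rad. A row lasts 1/12 s, in which the tool goes at most 41.7 mm and 7.16 degrees, less where a joint would pass 70% of its speed; a pose out of reach is approached as far as the arm can. A call with a number of a shift or a turn outside -1 to 1 is refused whole. A call with a gripper value outside its range is refused whole. The fingers move at their own pace and stop on an object; FORCE is the grip in N (left out, the last holds). Time passes only in rows, so rows that repeat a pose let the fingers close, or fill a call up. It gives the time, the measured TCP pose, the force and the opening at its end, in the units of the state.
- r.read_state(): the state, without advancing time (a new reading comes with each control period).
- camera(name): name is "side" or "top" or "wrist"; returns a dict with "color" (400x640x3 uint8, blue, green, red), "fx", "fy", "cx", "cy" (pixels), "eye" and "orientation" of the camera in the world. Camera axes: x right, y down, z forward; pixel columns grow to the right and rows downward; lengths in m; the calibration is good to about 2 mm. A picture is of the moment at which its call begins. There is no depth.
- close_job(): hands the job in, once; it reports no verdict.
The state is a dict: "time": time; "joint_positions": joint angles; "joint_vel": joint speeds; "joint_torque": joint torques, N m; "ee_pos": TCP position; "eef_rot": TCP orientation; "ft_force": force on the tool from outside, world axes, zero at the start; "torque": the same for the moment, N m; "width": finger opening in m.
Only numpy, scipy, OpenCV 4.12 (cv2) and the standard library are available. Lean on these libraries where they do the work, as an engineer would, in place of code of your own. Each camera call takes 0.05 s, during which the arm holds its last target. There are 200 camera calls.

### The job

The iron rests are going off display into the airtight dry box. Low over the wooden tray, tip the little cup until its three rests have all slid out into the tray, then set the empty cup down upright on the table and let go of it. Then take the dry box's lid by its bar handle, pull it free of the sticky rubber seal and finish holding it just ajar, about two fingers (30 mm) open at the front edge and at no time as wide as 70 mm so that the dry air stays in; do not let go of the lid at the end, and leave the other wares where they stand.

Things in the scene. Friction and masses are not known exactly. Their poses are not given: they have to be found in the camera images.
- cup_mid (a point): Small round green-glazed cup holding the three iron rests; 64 mm across, 50 mm tall, 95 g, open top, no handle; grasp it round the belly. The point is on its axis, half-way up (25 mm above its foot). z axis: from foot to mouth. The upper inner wall is almost straight, so it must be tipped well past level (about 115 to 130 degrees from upright) for everything to slide out.
- cup: The same cup, origin at the centre of the underside of its foot, z towards its mouth.
- rest_1: Small wavy forged-iron rest, 12 x 32 x 5 mm, 12 g, waxed and slippery, at the start in the cup. Origin at the centre of its underside.
- rest_2: Second such iron rest, in the cup.
- rest_3: Third such iron rest, in the cup.
- tray: Low open wooden tray with a grey felt floor, fast on the table: 140 mm along its x, 150 mm along its y, walls 26 mm high and 7 mm thick, felt 8 mm above the table. Origin on the table at its centre. Empty at the start. The rests must lie within its walls.
- dry_box: Airtight dry box of grey sheet steel, 150 mm (x) by 160 mm (y), 74 mm high with its lid, heavy and fast on the table. Origin on the table under its centre; -x is its front, the lid is hinged along the back.
- dry_lid (a joint): Angle of the lid (rad): 0 shut and sealed, grows as the front edge, 155 mm from the hinge, rises; 0.19 is a 30 mm gap, 0.45 a 70 mm gap. A rubber lip grips the lid over the first 5 to 10 mm: about 12 to 22 N at the handle pull it free, then only its weight (about 2 N there) is left. Let go, it falls back onto the lip.
- lid_handle (a point): Centre of the lid's bar handle: round steel bar, 10 mm thick, lying along this frame's y, 72 mm long between its bends, axis 26 mm above the lid's plate and 100 mm above the table when shut. The frame turns with the lid: x points back to the hinge, z up out of the lid. The hinge line is parallel to y, 128 mm along x and 31 mm down z from here.
- lid_hinge (a point): Middle of the lid's hinge line at the back edge of the box, 69 mm above the table; y lies along the hinge, -x points to the lid's front edge.
- disc_rack: Fixed obstacle: wire rack of upright black iron discs, about 60 mm deep, 150 mm wide and 165 mm tall; go round it or over it. Origin on the table at its centre. Nearer the robot, to the right of this rack, also stands a fixed wooden drawer chest, about 165 mm (x) by 220 mm (y), 105 mm tall.
- cup_2: Bystander: a second, empty green cup of the same kind, 63 mm across, 53 mm tall; leave it alone. Origin under its foot.
- bell: Bystander: pale clay bell, 43 mm across, 59 mm tall; leave it alone. Origin under its foot.
- stamp: Bystander: wooden hand stamp, 22 x 30 x 42 mm; leave it alone. Origin under its foot.
Not all that is in view belongs to the job. What is shaped like the cup but yellow is not meant.

How it is judged:
By the outcome, as a careful person would: the job done as asked, in the order asked, and still so for the second after the job is handed in, while the arm keeps its last pose, push and grip.
It also fails if it takes over 64 s, if anything falls off the work surface, if the arm or the gripper's body presses on something with over 40 N, if the wrist force passes 120 N, or if a joint passes its speed limit or range.

## Working session

There is one attempt and no reset: what is moved stays moved. The work goes in short steps, Python scripts to look and compute and a shell command to move; the robot and the scene stay as the last step left them, time stands still between calls to the robot, and variables do not carry over. Pictures are saved under pics/ and viewed, about 8 in all and at most 12, crops included, and the job is handed in when it is done.

```bash
mkdir -p pics; cat > h.py <<'E'
import numpy as np, cv2
from scipy.spatial.transform import Rotation as R
from bench import r, camera, close_job
def snap(n,f):
    c=camera(n); cv2.imwrite(f,c["color"]); np.save(f[:-4]+".npy",{k:v for k,v in c.items() if k!="color"},allow_pickle=True); return c
def load(f): return np.load(f,allow_pickle=True).item()
def ray(c,u,v):
    d=R.from_quat(c["orientation"]).apply([(u-c["cx"])/c["fx"],(v-c["cy"])/c["fy"],1]); return np.array(c["eye"]),d
def atz(c,u,v,z):
    e,d=ray(c,u,v); return e+d*(z-e[2])/d[2]
def proj(c,p):
    q=R.from_quat(c["orientation"]).inv().apply(np.array(p)-c["eye"]); return [c["fx"]*q[0]/q[2]+c["cx"],c["fy"]*q[1]/q[2]+c["cy"]]
def row(pos,rot):
    "shift and turn (row units) from current pose to world TCP pos, rot"
    s=r.read_state(); R0=R.from_quat(s["eef_rot"])
    return np.round(R0.inv().apply(np.array(pos)-s["ee_pos"]),4), np.round((R0.inv()*rot).as_rotvec()/2,4)
E
python3 - <<'E'
from h import *
for n in("top","side"):
    c=snap(n,f"pics/{n}0.png"); print(n,c["eye"],c["orientation"],c["fx"])
s=r.read_state(); print(s); print(R.from_quat(s["eef_rot"]).as_matrix().round(3), r.tcp_to_grasp)
E
```

```text
top [0.38847536 0.21649794 1.12997221] [-0.69512706  0.71597553 -0.03489223  0.05440532] 395.88203174839873
side [0.55501075 1.15332518 0.72776787] [ 0.01700726  0.88594597 -0.46338809 -0.00905411] 471.6426964496149
{'time': 0.1, 'joint_positions': array([-1.25759715,  0.33282891, -0.06470372,  1.46083709,  0.02160379,
        1.34987834, -0.08854386]), 'joint_vel': array([ 3.67271484e-04, -6.42023796e-04, -2.06839757e-04, -1.30027931e-03,
        2.05525818e-04, -2.65991267e-03, -3.34419489e-06]), 'joint_torque': array([ 1.53388533e-03, -6.24543571e+01,  2.44122301e-02, -3.90710843e+01,
       -6.13303087e-02,  3.66440392e-02,  1.15888338e-04]), 'ee_pos': array([0.20584456, 0.58977865, 0.22183053]), 'eef_rot': array([ 8.15335166e-01,  5.78988923e-01, -4.94987146e-04,  3.86582572e-04]), 'ft_force': array([0.91431709, 0.30218478, 0.68996003]), 'torque': array([-0.02823119, -0.00327795, -0.0355532 ]), 'width': 0.0868518933527877}
[[ 0.33   0.944 -0.   ]
 [ 0.944 -0.33  -0.001]
 [-0.001  0.    -1.   ]] -0.0187
```

View pics/top0.png

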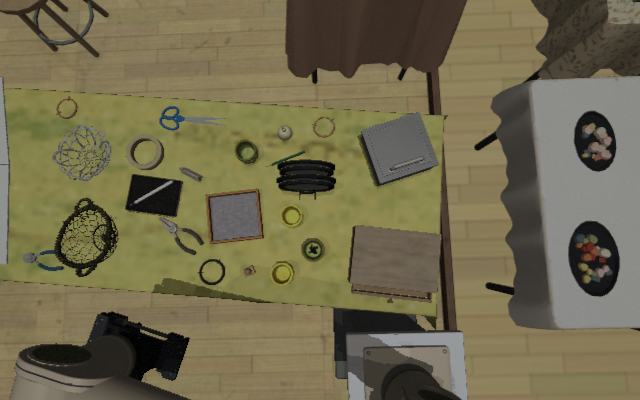

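View pics/side0.png

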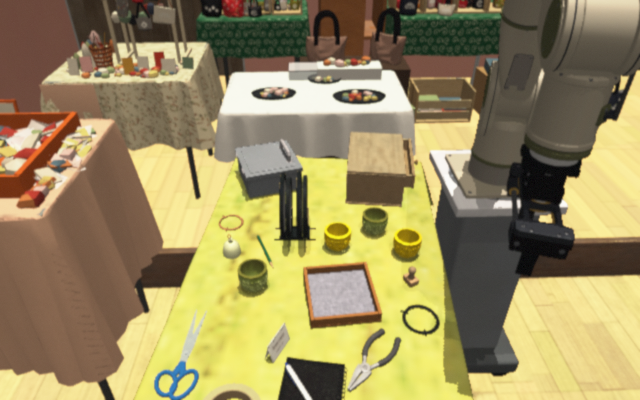

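The top view shows two green cups, at (247,152) and (313,250), and two yellow ones, at (291,216) and (282,273), which are excluded. The tray is at (235,216), the dry box at (399,150) with its handle at (407,164), the rack at (306,177) and the chest at (395,262). The cup at (313,250) seems to hold dark pieces, so I'll confirm that in a crop.

```bash
python3 - <<'E'
import cv2,numpy as np
i=cv2.imread('pics/top0.png')
def cr(x,y,w,h,s): return cv2.resize(i[y:y+h,x:x+w],None,fx=s,fy=s,interpolation=cv2.INTER_CUBIC)
a=cr(350,105,100,90,4)   # box 400x360
b=cr(288,225,50,50,4.8) # 240
c=cr(222,127,50,50,4.8)
d=cr(200,180,80,80,4.5) # tray 360
o=np.zeros((600,760,3),np.uint8)
o[:360,:400]=a; o[:360,400:760]=d; o[360:600,:240]=b; o[360:600,250:490]=c
cv2.imwrite('pics/crop1.png',o)
E
```

```text
(no output)
```

View pics/crop1.png

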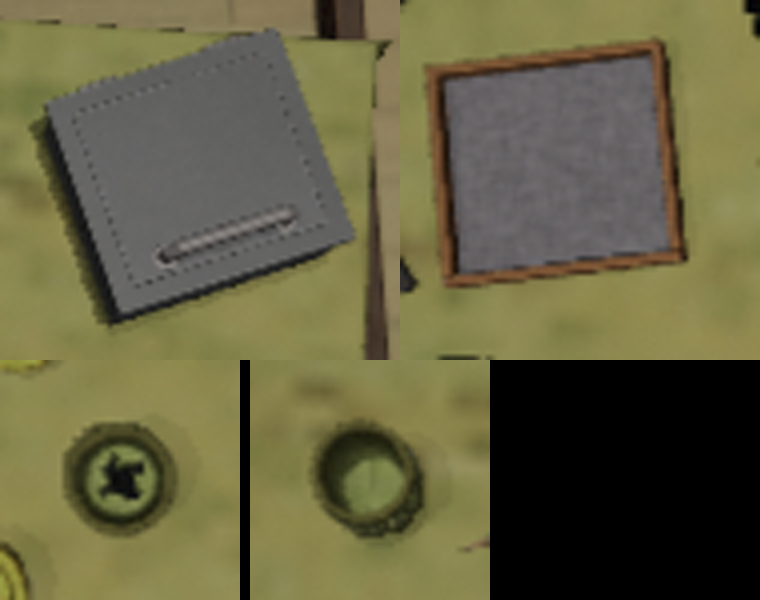

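Confirmed: the cup at (313,250) holds the dark rests, and the one at (247,152) is empty, so it's the bystander.

```bash
python3 - <<'E'
from h import *
c=load('pics/top0.npy')
P=lambda n,u,v,z: print(n,atz(c,u,v,z).round(4))
P('cup',313,249.6,.05);P('cup2',247,151,.053)
P('h1',392,168.7,.1);P('h2',423,158.5,.1);P('hc',407.5,163.7,.1)
for q in((206.2,194.9),(257.8,189.3),(263.1,237.5),(210.7,243.3)):P('tray',*q,.026)
for q in((361,131.5),(419,113),(438.5,164),(379,185.5)):P('lid',*q,.074)
P('yel1',291,216,.05);P('yel2',282,272,.05);P('stamp',249,270,.04);P('rack',306,177,.08);P('bell',285,131,.04);P('ring',212,271,0.0)
for q in((355,226),(440,232),(432,292),(349,288)):P('chest',*q,.105)
s=r.read_state();print(s['width'])
E
```

```text
cup [0.3843 0.2423 0.05  ]
cup2 [0.6629 0.4191 0.053 ]
h1 [0.5898 0.0272 0.1   ]
h2 [ 0.6144 -0.0554  0.1   ]
hc [ 0.6018 -0.0141  0.1   ]
tray [0.5464 0.5414 0.026 ]
tray [0.5577 0.3943 0.026 ]
tray [0.4215 0.3809 0.026 ]
tray [0.4095 0.528  0.026 ]
lid [0.7012 0.1012 0.074 ]
lid [ 0.7476 -0.0594  0.074 ]
lid [ 0.6036 -0.1027  0.074 ]
lid [0.5502 0.0596 0.074 ]
yel1 [0.4772 0.2999 0.05  ]
yel2 [0.3268 0.3274 0.05  ]
stamp [0.334  0.4185 0.04  ]
rack [0.5788 0.2549 0.08  ]
bell [0.7206 0.3126 0.04  ]
ring [0.3319 0.5313 0.    ]
chest [0.4419 0.131  0.105 ]
chest [ 0.4202 -0.0851  0.105 ]
chest [ 0.2707 -0.055   0.105 ]
chest [0.2857 0.1526 0.105 ]
0.0868518933527877
```

```bash
cat >> h.py <<'E'
def tool(az,theta,side):
    "tool z points at azimuth az (deg), theta deg below level; tool x horizontal to the right (side=1) or left (-1)"
    a,t=np.radians([az,theta]); z=np.array([np.cos(a)*np.cos(t),np.sin(a)*np.cos(t),-np.sin(t)])
    x=side*np.array([np.sin(a),-np.cos(a),0]); return R.from_matrix(np.c_[x,np.cross(z,x),z])
def go(g,rot): # rows for a grasp point target
    return row(np.array(g)+rot.apply([0,0,.0187]),rot)
def st():
    s=r.read_state(); Q=R.from_quat(s["eef_rot"]); print('t',round(s['time'],2),'grasp',(s['ee_pos']-Q.apply([0,0,.0187])).round(4),'w',round(s['width'],4),'F',s['ft_force'].round(1),'q',s['joint_positions'].round(2)); print(Q.as_matrix().round(3))
E
python3 - <<'E'
from h import *
T=tool(90,60,1); print(go(np.array([.384,.242,.034])-.15*T.as_matrix()[:,2],T))
E
```

```text
(array([-0.3315,  0.3044,  0.0746]), array([0.2278, 0.162 , 0.6025]))
```

```bash
python3 -m crank '[{"x":-0.33,"y":0.304,"z":0.07,"ax":0.228,"ay":0.162,"az":0.602,"claw":-1},{"x":-0.33,"y":0.304,"z":0.07,"ax":0.228,"ay":0.162,"az":0.602,"claw":-1},{"x":-0.33,"y":0.304,"z":0.07,"ax":0.228,"ay":0.162,"az":0.602,"claw":-1},{"x":-0.33,"y":0.304,"z":0.07,"ax":0.228,"ay":0.162,"az":0.602,"claw":-1},{"x":-0.33,"y":0.304,"z":0.07,"ax":0.228,"ay":0.162,"az":0.602,"claw":-1}]' 25
cat > cup.py <<'E'
import sys
from h import *
d=float(sys.argv[1]); T=tool(90,60,1); st(); print(go(np.array([.384,.242,.034])-d*T.as_matrix()[:,2],T))
E
python3 cup.py .15
```

```text
time: 0.52
ee_pos: [0.2884, 0.3992, 0.19]
eef_rot: [0.938, 0.321, 0.0, -0.131]
ft_force: [1.7, 0.2, 0.1]
width: 0.0869
t 0.52 grasp [0.2899 0.3946 0.2081] w 0.0869 F [1.7 0.2 0.1] q [-0.98 -0.04  0.1   1.97 -0.25  1.07 -0.12]
[[ 0.794  0.602 -0.083]
 [ 0.601 -0.76   0.246]
 [ 0.085 -0.245 -0.966]]
(array([-0.0616,  0.2373, -0.0219]), array([0.1187, 0.0843, 0.316 ]))
```

```bash
python3 -m crank '[{"x":-0.062,"y":0.237,"z":-0.022,"ax":0.119,"ay":0.084,"az":0.316,"claw":-1},{"x":-0.062,"y":0.237,"z":-0.022,"ax":0.119,"ay":0.084,"az":0.316,"claw":-1},{"x":-0.062,"y":0.237,"z":-0.022,"ax":0.119,"ay":0.084,"az":0.316,"claw":-1},{"x":-0.062,"y":0.237,"z":-0.022,"ax":0.119,"ay":0.084,"az":0.316,"claw":-1},{"x":-0.062,"y":0.237,"z":-0.022,"ax":0.119,"ay":0.084,"az":0.316,"claw":-1}]' >/dev/null
python3 cup.py .15
```

```text
t 0.93 grasp [0.3702 0.202  0.1718] w 0.087 F [ 2.  -0.7 -0.1] q [-0.7  -0.16  0.44  2.22 -0.5   1.01  0.07]
[[ 0.998  0.065 -0.016]
 [ 0.065 -0.875  0.479]
 [ 0.017 -0.479 -0.878]]
(array([ 0.0116,  0.0349, -0.0101]), array([0.0116, 0.0086, 0.0326]))
```

```bash
python3 -m crank '[{"x":0.012,"y":0.035,"z":-0.01,"ax":0.012,"ay":0.009,"az":0.033,"claw":-1},{"x":0.012,"y":0.035,"z":-0.01,"ax":0.012,"ay":0.009,"az":0.033,"claw":-1},{"x":0.012,"y":0.035,"z":-0.01,"ax":0.012,"ay":0.009,"az":0.033,"claw":-1},{"x":0.012,"y":0.035,"z":-0.01,"ax":0.012,"ay":0.009,"az":0.033,"claw":-1},{"x":0.012,"y":0.035,"z":-0.01,"ax":0.012,"ay":0.009,"az":0.033,"claw":-1}]' >/dev/null
python3 cup.py .07; python3 -c "
from h import *
c=snap('wrist','pics/w1.png');print(proj(c,[.384,.242,.05]),proj(c,[.384,.242,.0]))"
```

```text
t 1.35 grasp [0.3838 0.1702 0.164 ] w 0.0868 F [-0.2  0.6 -0.2] q [-0.66 -0.13  0.51  2.22 -0.53  1.02  0.13]
[[ 1.     0.007 -0.003]
 [ 0.008 -0.867  0.498]
 [ 0.001 -0.498 -0.867]]
(array([0.0005, 0.0025, 0.0785]), array([0.0013, 0.0017, 0.0035]))
[np.float64(320.38986137611477), np.float64(188.45380962622627)] [np.float64(320.3118204967861), np.float64(201.17651652089012)]
```

View pics/w1.png

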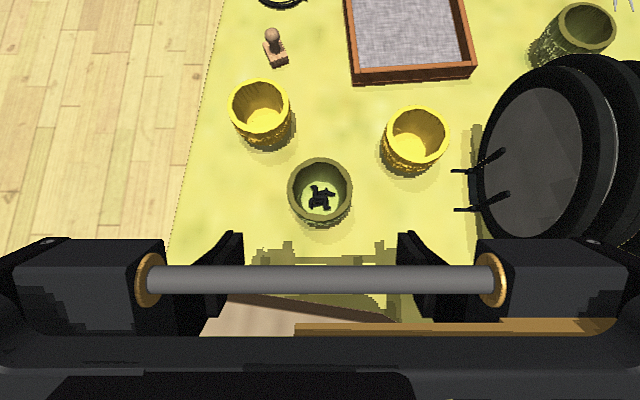

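The wrist view shows the target cup's rim centred at (320,187) against a predicted (320,188). The dark rests are inside and the jaws are centred on it.

```bash
python3 -m crank '[{"z":0.03,"claw":-1},{"z":0.06,"y":0.002,"ax":0.001,"ay":0.001,"az":0.003,"claw":-1},{"z":0.09,"y":0.002,"ax":0.001,"ay":0.001,"az":0.003,"claw":-1},{"z":0.115,"y":0.002,"ax":0.001,"ay":0.001,"az":0.003,"claw":-1},{"z":0.115,"y":0.002,"ax":0.001,"ay":0.001,"az":0.003,"claw":-1}]' >/dev/null
python3 cup.py 0
```

```text
t 1.4 grasp [0.3837 0.1703 0.164 ] w 0.0867 F [ 0.3 -0.1 -1.4] q [-0.66 -0.13  0.51  2.22 -0.53  1.02  0.13]
[[ 1.     0.007 -0.003]
 [ 0.008 -0.867  0.498]
 [ 0.001 -0.498 -0.867]]
(array([0.0008, 0.0024, 0.1484]), array([0.0013, 0.0017, 0.0037]))schema error: expected keys x, y, z, ax, ay, az, claw
```

All keys are required in every row.

```bash
python3 -m crank '[{"x":0,"y":0,"z":0.03,"ax":0,"ay":0,"az":0,"claw":-1},{"x":0.001,"y":0.002,"z":0.06,"ax":0.001,"ay":0.001,"az":0.003,"claw":-1},{"x":0.001,"y":0.002,"z":0.09,"ax":0.001,"ay":0.001,"az":0.003,"claw":-1},{"x":0.001,"y":0.002,"z":0.115,"ax":0.001,"ay":0.001,"az":0.003,"claw":-1},{"x":0.001,"y":0.002,"z":0.115,"ax":0.001,"ay":0.001,"az":0.003,"claw":-1}]' | head -1
python3 cup.py 0
```

```text
time: 1.82
t 1.82 grasp [0.3817 0.2267 0.0596] w 0.0872 F [-1.7  0.3 -0.5] q [-0.73  0.1   0.48  2.29 -0.82  0.8   0.34]
[[ 1.     0.001 -0.007]
 [ 0.005 -0.868  0.497]
 [-0.006 -0.497 -0.868]]
(array([ 0.0027, -0.0006,  0.0298]), array([0.0016, 0.0037, 0.0006]))
```

```bash
python3 -m crank '[{"x":0.002,"y":-0.001,"z":0.015,"ax":0.002,"ay":0.004,"az":0,"claw":-1},{"x":0.002,"y":-0.001,"z":0.03,"ax":0.002,"ay":0.004,"az":0,"claw":-1},{"x":0.002,"y":-0.001,"z":0.03,"ax":0.002,"ay":0.004,"az":0,"claw":-1},{"x":0.002,"y":-0.001,"z":0.03,"ax":0.002,"ay":0.004,"az":0,"claw":1},{"x":0.002,"y":-0.001,"z":0.03,"ax":0.002,"ay":0.004,"az":0,"claw":1}]' 25| head -1
python3 cup.py 0
python3 -m crank '[{"x":0,"y":0,"z":0,"ax":0,"ay":0,"az":0,"claw":1},{"x":0,"y":0,"z":0,"ax":0,"ay":0,"az":0,"claw":1},{"x":0,"y":0,"z":0,"ax":0,"ay":0,"az":0,"claw":1},{"x":0,"y":0,"z":0,"ax":0,"ay":0,"az":0,"claw":1},{"x":0,"y":0,"z":0,"ax":0,"ay":0,"az":0,"claw":1}]' 25 | head -1
python3 cup.py 0
```

```text
time: 2.23
t 2.23 grasp [0.3872 0.2403 0.0387] w 0.0804 F [ 0.2 -0.7  0.2] q [-0.74  0.17  0.46  2.3  -0.92  0.75  0.42]
[[ 1.    -0.001  0.008]
 [-0.005 -0.864  0.504]
 [ 0.007 -0.504 -0.864]]
(array([-0.0034,  0.001 ,  0.0049]), array([-0.0021, -0.0042, -0.0003]))
time: 2.65
t 2.65 grasp [0.3871 0.2404 0.0382] w 0.0618 F [-2.5 -2.4  7.8] q [-0.74  0.17  0.46  2.3  -0.92  0.75  0.42]
[[ 1.    -0.001  0.008]
 [-0.005 -0.864  0.504]
 [ 0.007 -0.504 -0.864]]
(array([-0.0033,  0.0008,  0.0044]), array([-0.0023, -0.0042, -0.0007]))
```

```bash
python3 -m crank '[{"x":0,"y":-0.01,"z":-0.017,"ax":0,"ay":0,"az":0,"claw":1},{"x":0,"y":-0.025,"z":-0.044,"ax":0,"ay":0,"az":0,"claw":1},{"x":0,"y":-0.042,"z":-0.073,"ax":0,"ay":0,"az":0,"claw":1},{"x":0.001,"y":-0.06,"z":-0.104,"ax":0,"ay":0,"az":0,"claw":1},{"x":0.001,"y":-0.08,"z":-0.138,"ax":0,"ay":0,"az":0,"claw":1}]' | head -1
python3 - <<'E'
from h import *
st()
T=tool(43,90,-1)
print(go([.47,.40,.24],T))
E
```

```text
time: 3.07
t 3.07 grasp [0.3863 0.239  0.198 ] w 0.0621 F [ 0.4  0.6 -0.6] q [-0.78 -0.16  0.45  2.17 -0.51  0.99 -0.08]
[[ 1.    -0.003  0.008]
 [-0.006 -0.865  0.502]
 [ 0.005 -0.502 -0.865]]
(array([ 0.0828, -0.1512,  0.0425]), array([-0.1281, -0.3054, -1.1303]))
```

```bash
python3 - <<'E'
from h import *
s=r.read_state();Q=R.from_quat(s['eef_rot']); cz=Q.inv().apply([0,0,1])
rv=2*np.array([-0.1281,-0.3054,-1.1303])
for k in np.linspace(0,1,7):
    W=Q*R.from_rotvec(rv*k); print(np.degrees(np.arccos(W.apply(cz)[2])).round(), W.apply([0,0,1]).round(2))
E
python3 -m crank '[{"x":0.083,"y":-0.151,"z":0.042,"ax":-0.128,"ay":-0.305,"az":-1,"claw":1},{"x":0.083,"y":-0.151,"z":0.042,"ax":-0.128,"ay":-0.305,"az":-1,"claw":1},{"x":0.083,"y":-0.151,"z":0.042,"ax":-0.128,"ay":-0.305,"az":-1,"claw":1},{"x":0.083,"y":-0.151,"z":0.042,"ax":-0.128,"ay":-0.305,"az":-1,"claw":1},{"x":0.083,"y":-0.151,"z":0.042,"ax":-0.128,"ay":-0.305,"az":-1,"claw":1}]' | head -1
python3 - <<'E'
from h import *
st()
T=tool(43,90,-1)
print(go([.47,.40,.24],T))
E
```

```text
nan [ 0.01  0.5  -0.87]
6.0 [-0.08  0.45 -0.89]
12.0 [-0.15  0.36 -0.92]
18.0 [-0.17  0.26 -0.95]
23.0 [-0.15  0.15 -0.98]
27.0 [-0.09  0.06 -0.99]
30.0 [ 0.  0. -1.]
time: 3.48
t 3.48 grasp [0.4735 0.399  0.239 ] w 0.0622 F [-0.9  0.8 -1.9] q [-0.88  0.27  0.39  1.63 -0.56  1.24  0.31]
[[ 0.81   0.569 -0.142]
 [ 0.575 -0.721  0.388]
 [ 0.119 -0.395 -0.911]]
(array([-0.0044,  0.0043, -0.0017]), array([-0.102 , -0.2169, -0.8258]))<stdin>:5: RuntimeWarning: invalid value encountered in arccos
```

```bash
python3 -m crank '[{"x":-0.004,"y":0.004,"z":-0.002,"ax":-0.102,"ay":-0.217,"az":-0.826,"claw":1},{"x":-0.004,"y":0.004,"z":-0.002,"ax":-0.102,"ay":-0.217,"az":-0.826,"claw":1},{"x":-0.004,"y":0.004,"z":-0.002,"ax":-0.102,"ay":-0.217,"az":-0.826,"claw":1},{"x":-0.004,"y":0.004,"z":-0.002,"ax":-0.102,"ay":-0.217,"az":-0.826,"claw":1},{"x":-0.004,"y":0.004,"z":-0.002,"ax":-0.102,"ay":-0.217,"az":-0.826,"claw":1}]' | head -1
python3 - <<'E'
from h import *
st()
T=tool(43,90,-1)
print(go([.47,.40,.24],T))
E
```

```text
time: 3.9
t 3.9 grasp [0.4734 0.3899 0.2384] w 0.0619 F [ 0.9  0.3 -0.6] q [-0.87  0.33  0.33  1.52 -0.4   1.36  0.8 ]
[[ 0.323  0.93  -0.176]
 [ 0.933 -0.282  0.225]
 [ 0.159 -0.237 -0.958]]
(array([ 0.0056, -0.0019,  0.0005]), array([-0.0657, -0.137 , -0.5285]))
```

```bash
python3 -m crank '[{"x":0.005,"y":-0.002,"z":0,"ax":-0.066,"ay":-0.137,"az":-0.528,"claw":1},{"x":0.005,"y":-0.002,"z":0,"ax":-0.066,"ay":-0.137,"az":-0.528,"claw":1},{"x":0.005,"y":-0.002,"z":0,"ax":-0.066,"ay":-0.137,"az":-0.528,"claw":1},{"x":0.005,"y":-0.002,"z":0,"ax":-0.066,"ay":-0.137,"az":-0.528,"claw":1},{"x":0.005,"y":-0.002,"z":0,"ax":-0.066,"ay":-0.137,"az":-0.528,"claw":1}]' | head -1
cat > pour.py <<'E'
import sys
from h import *
th,h,az=map(float,sys.argv[1:4]); T=tool(az,th,-1); st(); f=np.array([np.cos(np.radians(az)),np.sin(np.radians(az)),0])
print(go(np.array([.484,.461,h])+.015*f,T))
E
python3 pour.py 65 .16 38
```

```text
time: 4.32
t 4.32 grasp [0.4717 0.3982 0.2403] w 0.0617 F [-0.3 -0.1 -1.9] q [-0.9   0.35  0.25  1.47 -0.21  1.38  1.25]
[[-0.284  0.953 -0.106]
 [ 0.953  0.293  0.073]
 [ 0.101 -0.081 -0.992]]
(array([0.0549, 0.0592, 0.0802]), array([-0.2461, -0.0164, -0.1945]))
```

```bash
python3 -m crank '[{"x":0.055,"y":0.059,"z":0.08,"ax":-0.246,"ay":-0.016,"az":-0.194,"claw":1},{"x":0.055,"y":0.059,"z":0.08,"ax":-0.246,"ay":-0.016,"az":-0.194,"claw":1},{"x":0.055,"y":0.059,"z":0.08,"ax":-0.246,"ay":-0.016,"az":-0.194,"claw":1},{"x":0.055,"y":0.059,"z":0.08,"ax":-0.246,"ay":-0.016,"az":-0.194,"claw":1},{"x":0.055,"y":0.059,"z":0.08,"ax":-0.246,"ay":-0.016,"az":-0.194,"claw":1}]' | head -1
python3 pour.py 35 .11 38
```

```text
time: 4.73
t 4.73 grasp [0.4942 0.4717 0.1587] w 0.0616 F [ 2.2 -0.5 -0.5] q [-1.05  0.25  0.21  1.83  0.05  0.64  1.33]
[[-0.615  0.715  0.333]
 [ 0.789  0.557  0.261]
 [ 0.001  0.423 -0.906]]
(array([-0.0022, -0.0109,  0.0418]), array([-2.618e-01, -1.000e-04, -1.000e-03]))
```

```bash
python3 pour.py 60 .16 -10|tail -1
```

```text
(array([-0.0203, -0.0047, -0.0045]), array([-0.0414, -0.1938,  0.3708]))
```

```bash
python3 -m crank '[{"x":-0.02,"y":-0.005,"z":-0.004,"ax":-0.041,"ay":-0.194,"az":0.371,"claw":1},{"x":-0.02,"y":-0.005,"z":-0.004,"ax":-0.041,"ay":-0.194,"az":0.371,"claw":1},{"x":-0.02,"y":-0.005,"z":-0.004,"ax":-0.041,"ay":-0.194,"az":0.371,"claw":1},{"x":-0.02,"y":-0.005,"z":-0.004,"ax":-0.041,"ay":-0.194,"az":0.371,"claw":1},{"x":-0.02,"y":-0.005,"z":-0.004,"ax":-0.041,"ay":-0.194,"az":0.371,"claw":1}]' | head -1
python3 pour.py 45 .13 -10
```

```text
time: 5.15
t 5.15 grasp [0.5003 0.4548 0.1619] w 0.0617 F [ 0.3 -0.3 -1. ] q [-1.34  0.3   0.4   1.79  0.39  0.8   0.43]
[[-0.062  0.878  0.475]
 [ 0.998  0.057  0.024]
 [-0.006  0.475 -0.88 ]]
(array([ 0.0009, -0.0113,  0.0265]), array([-0.1439, -0.0682,  0.0969]))
```

```bash
python3 -m crank '[{"x":0.001,"y":-0.011,"z":0.026,"ax":-0.144,"ay":-0.068,"az":0.097,"claw":1},{"x":0.001,"y":-0.011,"z":0.026,"ax":-0.144,"ay":-0.068,"az":0.097,"claw":1},{"x":0.001,"y":-0.011,"z":0.026,"ax":-0.144,"ay":-0.068,"az":0.097,"claw":1},{"x":0.001,"y":-0.011,"z":0.026,"ax":-0.144,"ay":-0.068,"az":0.097,"claw":1},{"x":0.001,"y":-0.011,"z":0.026,"ax":-0.144,"ay":-0.068,"az":0.097,"claw":1}]' | head -1
python3 pour.py 25 .1 -15
```

```text
time: 5.57
t 5.57 grasp [0.4952 0.4614 0.1276] w 0.0619 F [-1.1  0.6 -1.7] q [-1.63  0.46  0.56  1.86  0.75  0.81 -0.25]
[[ 0.163  0.698  0.698]
 [ 0.987 -0.113 -0.118]
 [-0.003  0.707 -0.707]]
(array([-0.0052, -0.0105,  0.0211]), array([-0.1741, -0.0395,  0.0296]))
```

```bash
python3 -m crank '[{"x":-0.005,"y":-0.01,"z":0.021,"ax":-0.174,"ay":-0.04,"az":0.03,"claw":1},{"x":-0.005,"y":-0.01,"z":0.021,"ax":-0.174,"ay":-0.04,"az":0.03,"claw":1},{"x":-0.005,"y":-0.01,"z":0.021,"ax":-0.174,"ay":-0.04,"az":0.03,"claw":1},{"x":-0.005,"y":-0.01,"z":0.021,"ax":-0.174,"ay":-0.04,"az":0.03,"claw":1},{"x":-0.005,"y":-0.01,"z":0.021,"ax":-0.174,"ay":-0.04,"az":0.03,"claw":1}]' | head -1
python3 pour.py 12 .095 -15
```

```text
time: 5.98
t 5.98 grasp [0.5018 0.4549 0.1012] w 0.0616 F [0.7 0.9 0.3] q [-1.81  0.75  0.67  1.86  0.96  0.9  -0.69]
[[ 0.262  0.414  0.872]
 [ 0.965 -0.108 -0.238]
 [-0.004  0.904 -0.428]]
(array([ 0.0013, -0.0029, -0.0013]), array([-0.1161,  0.002 ,  0.0015]))
```

```bash
python3 -c "
from h import *
c=snap('side','pics/s2.png'); i=c['color']; cv2.imwrite('pics/s2c.png',cv2.resize(i[150:400,180:520],None,fx=2.2,fy=2.2))"
```

```text
(no output)
```

View pics/s2c.png

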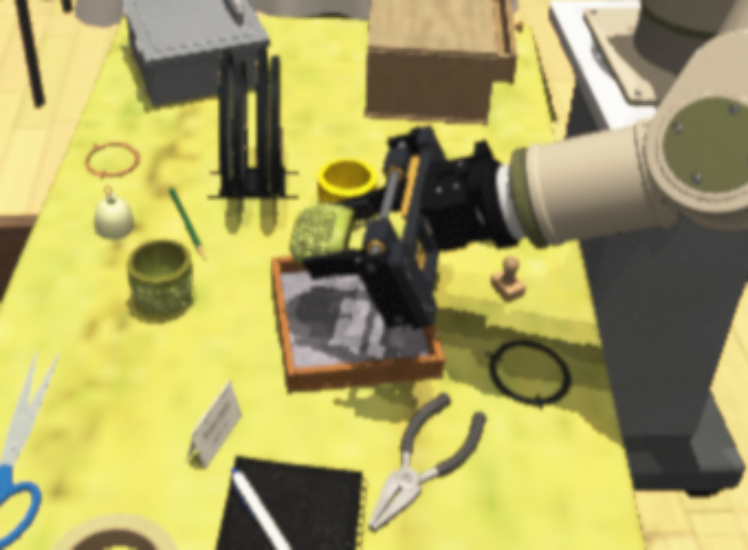

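The picture shows the cup, at (325,232) in the crop, tipped just past level over the tray. The hand is clear of the stamp and the yellow cup. I'll keep tipping.

```bash
python3 -m crank '[{"x":0.001,"y":-0.003,"z":-0.002,"ax":-0.05,"ay":0.001,"az":0.001,"claw":1},{"x":0.001,"y":-0.003,"z":-0.002,"ax":-0.1,"ay":0.002,"az":0.001,"claw":1},{"x":0.001,"y":-0.003,"z":-0.002,"ax":-0.15,"ay":0.002,"az":0.001,"claw":1},{"x":0.001,"y":-0.003,"z":-0.002,"ax":-0.2,"ay":0.002,"az":0.001,"claw":1},{"x":0.001,"y":-0.003,"z":-0.002,"ax":-0.22,"ay":0.002,"az":0.001,"claw":1}]' | head -1
python3 pour.py -4 .095 -15
```

```text
time: 6.45
t 6.45 grasp [0.4983 0.4568 0.0929] w 0.0617 F [-0.4  0.2 -0.1] q [-1.93  1.13  0.72  1.81  1.06  1.09 -1.03]
[[ 0.263 -0.     0.965]
 [ 0.965 -0.006 -0.263]
 [ 0.005  1.    -0.001]]
(array([0.0005, 0.0034, 0.    ]), array([-0.0354,  0.0024, -0.0026]))
```

```bash
python3 -m crank '[{"x":0,"y":0.004,"z":0,"ax":-0.04,"ay":0.002,"az":-0.002,"claw":1},{"x":0,"y":0.004,"z":0,"ax":-0.04,"ay":0.002,"az":-0.002,"claw":1},{"x":0,"y":0.004,"z":0,"ax":-0.04,"ay":0.002,"az":-0.002,"claw":1},{"x":0,"y":0.004,"z":0,"ax":-0.04,"ay":0.002,"az":-0.002,"claw":1},{"x":0,"y":0.004,"z":0,"ax":-0.04,"ay":0.002,"az":-0.002,"claw":1}]' | head -1
python3 -m crank '[{"x":0,"y":0,"z":0,"ax":0,"ay":0,"az":0,"claw":1},{"x":0,"y":0,"z":0,"ax":0,"ay":0,"az":0,"claw":1},{"x":0,"y":0,"z":0,"ax":0,"ay":0,"az":0,"claw":1},{"x":0,"y":0,"z":0,"ax":0,"ay":0,"az":0,"claw":1},{"x":0,"y":0,"z":0,"ax":0,"ay":0,"az":0,"claw":1}]' | head -1
python3 pour.py 45 .15 -10
python3 -c "
from h import *
c=snap('side','pics/s3.png'); i=c['color']; a=cv2.resize(i[220:340,260:420],None,fx=4,fy=4)
cv2.imwrite('pics/s3c.png',a)"
```

```text
time: 6.87
time: 7.28
t 7.28 grasp [0.4978 0.4571 0.0957] w 0.0617 F [ 0.8  0.2 -0.5] q [-1.94  1.19  0.73  1.79  1.08  1.13 -1.07]
[[ 0.257 -0.079  0.963]
 [ 0.966  0.02  -0.256]
 [ 0.001  0.997  0.081]]
(array([ 0.0027,  0.0398, -0.0017]), array([ 0.4331,  0.0412, -0.0157]))
```

View pics/s3c.png

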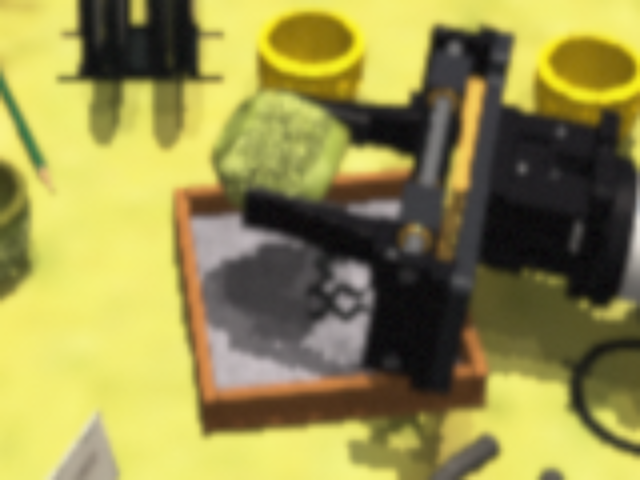

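Dark rests lie on the felt around (340,295) in the crop. I'll tip a little further to be sure, then lift away.

```bash
python3 -m crank '[{"x":0,"y":0.003,"z":0,"ax":-0.04,"ay":0,"az":0,"claw":1},{"x":0,"y":0.003,"z":0,"ax":-0.04,"ay":0,"az":0,"claw":1},{"x":0,"y":0.003,"z":0,"ax":-0.01,"ay":0,"az":0,"claw":1},{"x":0,"y":0.003,"z":0,"ax":-0.04,"ay":0,"az":0,"claw":1},{"x":0,"y":0.003,"z":0,"ax":-0.04,"ay":0,"az":0,"claw":1}]' | head -1
python3 -m crank '[{"x":0,"y":0.04,"z":0,"ax":0.02,"ay":0,"az":0,"claw":1},{"x":0,"y":0.08,"z":0,"ax":0.07,"ay":0,"az":0,"claw":1},{"x":0,"y":0.11,"z":0,"ax":0.13,"ay":0,"az":0,"claw":1},{"x":0,"y":0.14,"z":0,"ax":0.19,"ay":0,"az":0,"claw":1},{"x":0,"y":0.16,"z":0,"ax":0.25,"ay":0,"az":0,"claw":1}]' | head -1
python3 pour.py 60 .24 15
```

```text
time: 7.75
time: 8.17
t 8.17 grasp [0.473  0.4641 0.257 ] w 0.0615 F [-1.2  2.5 -0.4] q [-2.03  0.62  0.84  1.87  1.04  1.11 -0.62]
[[ 0.256  0.226  0.94 ]
 [ 0.967 -0.059 -0.249]
 [-0.001  0.972 -0.234]]
(array([ 0.0119, -0.0246,  0.0207]), array([ 0.396 ,  0.2146, -0.16  ]))
```

```bash
python3 -m crank '[{"x":0.012,"y":-0.02,"z":0.02,"ax":0.396,"ay":0.215,"az":-0.16,"claw":1},{"x":0.012,"y":-0.02,"z":0.02,"ax":0.396,"ay":0.215,"az":-0.16,"claw":1},{"x":0.012,"y":-0.02,"z":0.02,"ax":0.396,"ay":0.215,"az":-0.16,"claw":1},{"x":0.012,"y":-0.02,"z":0.02,"ax":0.396,"ay":0.215,"az":-0.16,"claw":1},{"x":0.012,"y":-0.02,"z":0.02,"ax":0.396,"ay":0.215,"az":-0.16,"claw":1}]' | head -1
python3 - <<'E'
from h import *
st()
print(go([.42,.33,.24],tool(60,90,-1)))
print(go([.387,.24,.20],tool(90,60,1)))
E
```

```text
time: 8.58
t 8.58 grasp [0.495  0.466  0.2417] w 0.0616 F [-0.2 -0.8 -3.3] q [-1.81  0.23  0.74  1.89  0.79  0.81  0.07]
[[-0.079  0.682  0.727]
 [ 0.996  0.088  0.025]
 [-0.047  0.726 -0.686]]
(array([-0.1286, -0.0779, -0.0627]), array([ 0.3625,  0.2166, -0.4468]))
(array([-0.2045, -0.1348, -0.063 ]), array([ 0.52  , -0.1082,  0.873 ]))
```

```bash
python3 - <<'E'
from h import *
Q=R.from_quat(r.read_state()['eef_rot'])
for k in np.linspace(0,1,6): print((Q*R.from_rotvec(2*k*np.array([.52,-.108,.873]))).as_matrix()[:,[0,2]].T.round(2).tolist())
E
python3 -m crank '[{"x":-0.1,"y":-0.06,"z":-0.05,"ax":0.52,"ay":-0.108,"az":0.873,"claw":1},{"x":-0.1,"y":-0.06,"z":-0.05,"ax":0.52,"ay":-0.108,"az":0.873,"claw":1},{"x":-0.1,"y":-0.06,"z":-0.05,"ax":0.52,"ay":-0.108,"az":0.873,"claw":1},{"x":-0.1,"y":-0.06,"z":-0.05,"ax":0.52,"ay":-0.108,"az":0.873,"claw":1},{"x":-0.1,"y":-0.06,"z":-0.05,"ax":0.52,"ay":-0.108,"az":0.873,"claw":1}]' | head -1
python3 - <<'E'
from h import *
st()
print(go([.387,.24,.20],tool(90,60,1)))
E
```

```text
[[-0.08, 1.0, -0.05], [0.73, 0.03, -0.69]]
[[0.21, 0.97, 0.15], [0.57, -0.0, -0.82]]
[[0.51, 0.82, 0.26], [0.39, 0.05, -0.92]]
[[0.77, 0.58, 0.27], [0.21, 0.16, -0.96]]
[[0.94, 0.29, 0.18], [0.08, 0.32, -0.94]]
[[1.0, 0.0, 0.0], [0.0, 0.5, -0.87]]
time: 9.0
t 9.0 grasp [0.4284 0.3591 0.2392] w 0.0619 F [ 0.2  1.  -1.2] q [-1.85 -0.11  0.8   2.    0.58  1.02 -0.18]
[[ 0.379  0.797  0.471]
 [ 0.899 -0.438  0.017]
 [ 0.219  0.417 -0.882]]
(array([-0.1265, -0.0081,  0.0089]), array([ 0.3593, -0.0755,  0.6015]))
```

```bash
python3 -m crank '[{"x":-0.06,"y":-0.008,"z":0.0,"ax":0.359,"ay":-0.075,"az":0.6,"claw":1},{"x":-0.06,"y":-0.008,"z":0.0,"ax":0.359,"ay":-0.075,"az":0.6,"claw":1},{"x":-0.06,"y":-0.008,"z":0.0,"ax":0.359,"ay":-0.075,"az":0.6,"claw":1},{"x":-0.06,"y":-0.008,"z":0.0,"ax":0.359,"ay":-0.075,"az":0.6,"claw":1},{"x":-0.06,"y":-0.008,"z":0.0,"ax":0.359,"ay":-0.075,"az":0.6,"claw":1}]' | head -1
python3 - <<'E'
from h import *
st()
print(go([.387,.24,.20],tool(90,60,1)))
E
```

```text
time: 9.42
t 9.42 grasp [0.4061 0.3069 0.2249] w 0.0619 F [-0.8  0.1 -0.7] q [-1.8  -0.3   0.93  2.04  0.33  1.03 -0.38]
[[ 0.783  0.586  0.207]
 [ 0.562 -0.81   0.169]
 [ 0.267 -0.016 -0.964]]
(array([-0.0582,  0.0361,  0.0072]), array([ 0.2016, -0.0437,  0.335 ]))
```

```bash
python3 -m crank '[{"x":-0.058,"y":0.036,"z":0.0,"ax":0.202,"ay":-0.044,"az":0.335,"claw":1},{"x":-0.058,"y":0.036,"z":0.0,"ax":0.202,"ay":-0.044,"az":0.335,"claw":1},{"x":-0.058,"y":0.036,"z":0.0,"ax":0.202,"ay":-0.044,"az":0.335,"claw":1},{"x":-0.058,"y":0.036,"z":0.0,"ax":0.202,"ay":-0.044,"az":0.335,"claw":1},{"x":-0.058,"y":0.036,"z":0.0,"ax":0.202,"ay":-0.044,"az":0.335,"claw":1}]' | head -1
python3 - <<'E'
from h import *
st()
print(go([.387,.242,.20],tool(90,60,1)))
c=snap('top','pics/t4.png');print(proj(c,[.484,.461,.01])); i=c['color']
cv2.imwrite('pics/t4c.png',np.hstack([cv2.resize(i[180:260,195:275],None,fx=5,fy=5,interpolation=cv2.INTER_CUBIC),cv2.resize(i[170:330,230:390],(400,400))]))
E
```

```text
time: 9.83
t 9.83 grasp [0.3857 0.2399 0.2081] w 0.0618 F [-0.4  0.3 -0.4] q [-1.58 -0.49  1.    2.16  0.06  0.99 -0.47]
[[ 0.99   0.136  0.024]
 [ 0.113 -0.896  0.429]
 [ 0.08  -0.422 -0.903]]
(array([0.0006, 0.0002, 0.0082]), array([ 0.041 , -0.0094,  0.0687]))
[np.float64(235.6964485864744), np.float64(216.42972020030402)]
```

View pics/t4c.png

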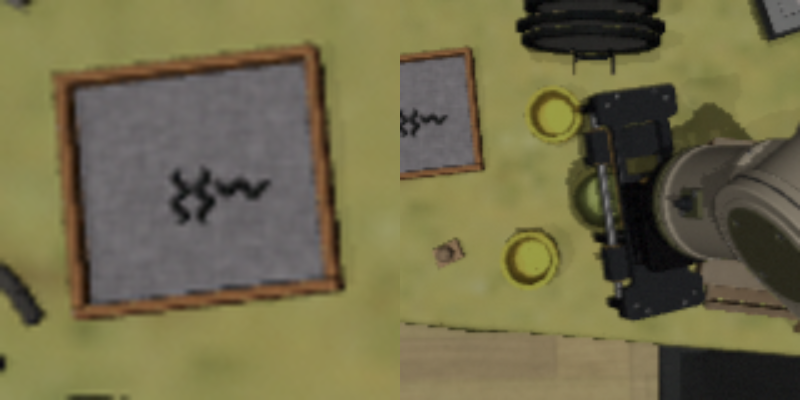

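All three rests lie in the tray, at (182,195), (203,195) and (245,188) in the crop. Next I'll lower the cup.

```bash
python3 - <<'E'
from h import *
print(go([.387,.242,.11],tool(90,60,1)))
E
```

```text
(array([-0.0066,  0.037 ,  0.0894]), array([ 0.0391, -0.0091,  0.0633]))
```

```bash
python3 -m crank '[{"x":0,"y":0.007,"z":0.018,"ax":0.01,"ay":-0.002,"az":0.015,"claw":1},{"x":-0.003,"y":0.015,"z":0.036,"ax":0.02,"ay":-0.004,"az":0.03,"claw":1},{"x":-0.005,"y":0.025,"z":0.06,"ax":0.03,"ay":-0.007,"az":0.05,"claw":1},{"x":-0.007,"y":0.037,"z":0.089,"ax":0.039,"ay":-0.009,"az":0.063,"claw":1},{"x":-0.007,"y":0.037,"z":0.089,"ax":0.039,"ay":-0.009,"az":0.063,"claw":1}]' | head -1
python3 - <<'E'
from h import *
st()
print(go([.387,.242,.046],tool(90,60,1)))
E
```

```text
time: 10.3
t 10.3 grasp [0.3785 0.2456 0.1107] w 0.0614 F [-1.   1.4 -1.9] q [-1.8  -0.5   1.33  2.28  0.04  0.75 -0.43]
[[ 1.     0.03  -0.002]
 [ 0.028 -0.872  0.488]
 [ 0.013 -0.488 -0.873]]
(array([0.0076, 0.0347, 0.0547]), array([0.0069, 0.0012, 0.0152]))
```

```bash
python3 - <<'E'
from h import *
c=load('pics/top0.npy')
print(proj(c,[.62,.525,0]),atz(c,190,173,.02),atz(c,200,178,.0),atz(c,225,121,0))
print(go([.40,.27,.22],tool(70,60,1)))
E
```

```text
[np.float64(214.50675457883307), np.float64(170.96056650596137)] [0.61231018 0.59051342 0.02      ] [0.60050992 0.56761463 0.        ] [0.76991731 0.49407187 0.        ]
(array([ 0.0268, -0.0737, -0.0838]), array([0.0057, 0.0875, 0.1669]))
```

```bash
python3 -m crank '[{"x":0,"y":-0.015,"z":-0.03,"ax":0,"ay":0,"az":0,"claw":1},{"x":0.01,"y":-0.04,"z":-0.06,"ax":0,"ay":0.02,"az":0.04,"claw":1},{"x":0.02,"y":-0.06,"z":-0.08,"ax":0.002,"ay":0.05,"az":0.1,"claw":1},{"x":0.027,"y":-0.074,"z":-0.1,"ax":0.006,"ay":0.08,"az":0.16,"claw":1},{"x":0.027,"y":-0.08,"z":-0.11,"ax":0.006,"ay":0.088,"az":0.167,"claw":1}]' | head -1
python3 - <<'E'
from h import *
st()
print(go([.50,.42,.24],tool(45,60,1)))
E
```

```text
time: 10.72
t 10.72 grasp [0.4067 0.2597 0.2511] w 0.062 F [ 0.2  0.6 -1.5] q [-1.34 -0.45  0.74  2.17  0.01  0.88 -0.96]
[[ 0.933 -0.311  0.183]
 [-0.361 -0.805  0.47 ]
 [ 0.001 -0.505 -0.863]]
(array([ 0.033 , -0.1517,  0.1017]), array([-0.0027,  0.1041,  0.1803]))
```

```bash
python3 -m crank '[{"x":0.033,"y":-0.152,"z":0.1,"ax":-0.003,"ay":0.104,"az":0.18,"claw":1},{"x":0.033,"y":-0.152,"z":0.1,"ax":-0.003,"ay":0.104,"az":0.18,"claw":1},{"x":0.033,"y":-0.152,"z":0.1,"ax":-0.003,"ay":0.104,"az":0.18,"claw":1},{"x":0.033,"y":-0.152,"z":0.1,"ax":-0.003,"ay":0.104,"az":0.18,"claw":1},{"x":0.033,"y":-0.152,"z":0.1,"ax":-0.003,"ay":0.104,"az":0.18,"claw":1}]' | head -1
python3 - <<'E'
from h import *
st()
print(go([.647,.52,.16],tool(20,60,1)))
E
```

```text
time: 11.13
t 11.13 grasp [0.497  0.4241 0.2372] w 0.062 F [-1.3 -0.3 -0.8] q [-1.34  0.05  0.6   1.9  -0.08  0.68 -1.48]
[[ 0.714 -0.608  0.348]
 [-0.7   -0.62   0.354]
 [ 0.001 -0.496 -0.868]]
(array([ 0.0439, -0.1115,  0.1527]), array([0.002 , 0.1107, 0.1937]))
```

```bash
python3 -m crank '[{"x":0.044,"y":-0.111,"z":0.153,"ax":0.002,"ay":0.11,"az":0.194,"claw":1},{"x":0.044,"y":-0.111,"z":0.153,"ax":0.002,"ay":0.11,"az":0.194,"claw":1},{"x":0.044,"y":-0.111,"z":0.153,"ax":0.002,"ay":0.11,"az":0.194,"claw":1},{"x":0.044,"y":-0.111,"z":0.153,"ax":0.002,"ay":0.11,"az":0.194,"claw":1},{"x":0.044,"y":-0.111,"z":0.153,"ax":0.002,"ay":0.11,"az":0.194,"claw":1}]' | head -1
python3 - <<'E'
from h import *
st()
print(go([.647,.52,.05],tool(20,60,1)))
c=snap('side','pics/s5.png'); i=c['color']; cv2.imwrite('pics/s5c.png',cv2.resize(i[150:400,150:450],None,fx=2.2,fy=2.2))
E
```

```text
time: 11.55
t 11.55 grasp [0.6467 0.5186 0.156 ] w 0.0618 F [ 0.   0.7 -1.5] q [-1.27  0.6   0.63  1.49 -0.19  0.67 -1.9 ]
[[ 0.341 -0.816  0.466]
 [-0.94  -0.296  0.17 ]
 [-0.001 -0.496 -0.868]]
(array([-0.0011,  0.0519,  0.0924]), array([ 0.0021,  0.0002, -0.0007]))
```

View pics/s5c.png

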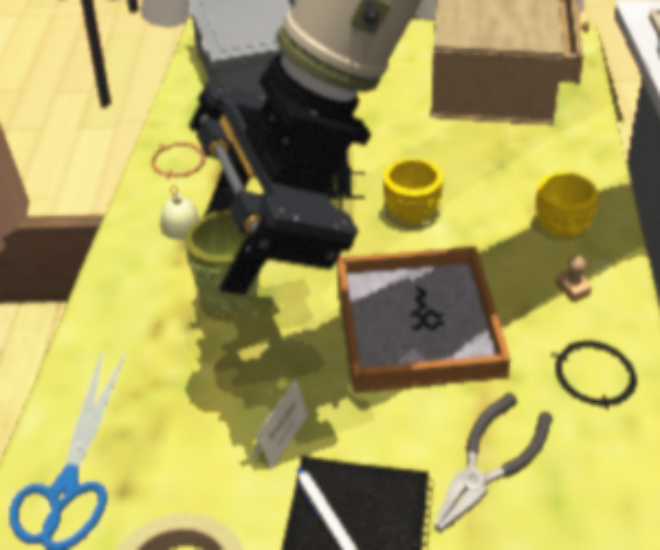

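The picture shows the cup held upright at (222,245) in the crop, over free table between cup_2 and the card, and the rests in the tray at (427,312). I'll lower it here.

```bash
python3 -m crank '[{"x":0,"y":0.012,"z":0.021,"ax":0.002,"ay":0,"az":0,"claw":1},{"x":-0.001,"y":0.025,"z":0.045,"ax":0.002,"ay":0,"az":0,"claw":1},{"x":-0.001,"y":0.038,"z":0.068,"ax":0.002,"ay":0,"az":0,"claw":1},{"x":-0.001,"y":0.052,"z":0.092,"ax":0.002,"ay":0,"az":0,"claw":1},{"x":-0.001,"y":0.052,"z":0.092,"ax":0.002,"ay":0,"az":0,"claw":1}]' | head -1
python3 - <<'E'
from h import *
st()
print(go([.647,.52,.038],tool(20,60,1)))
E
```

```text
time: 12.02
t 12.02 grasp [0.6449 0.5133 0.0472] w 0.0616 F [-2.1 -0.9 -1.7] q [-1.22  0.71  0.57  1.57 -0.24  0.49 -1.9 ]
[[ 0.34  -0.817  0.465]
 [-0.94  -0.296  0.167]
 [ 0.001 -0.494 -0.869]]
(array([-0.0056,  0.0007,  0.0101]), array([ 0.0034, -0.0011, -0.0006]))
```

Only straight down now: up is about (0, -0.49, -0.87) in tool axes.

```bash
python3 -m crank '[{"x":0,"y":0.002,"z":0.003,"ax":0.003,"ay":0,"az":0,"claw":1},{"x":0,"y":0.003,"z":0.005,"ax":0.003,"ay":0,"az":0,"claw":1},{"x":0,"y":0.004,"z":0.007,"ax":0.003,"ay":0,"az":0,"claw":1},{"x":0,"y":0.0045,"z":0.008,"ax":0.003,"ay":0,"az":0,"claw":1},{"x":0,"y":0.0045,"z":0.008,"ax":0.003,"ay":0,"az":0,"claw":1}]' | head -1
python3 - <<'E'
from h import *
st()
E
```

```text
time: 12.43
t 12.43 grasp [0.649 0.516 0.047] w 0.0616 F [-0.3  0.2 -1.2] q [-1.22  0.72  0.57  1.57 -0.25  0.46 -1.9 ]
[[ 0.338 -0.811  0.477]
 [-0.941 -0.289  0.176]
 [-0.005 -0.509 -0.861]]
```

```bash
python3 -m crank '[{"x":0,"y":0.001,"z":0.002,"ax":0,"ay":0,"az":0,"claw":1},{"x":0,"y":0.002,"z":0.003,"ax":0,"ay":0,"az":0,"claw":1},{"x":0,"y":0.003,"z":0.005,"ax":0,"ay":0,"az":0,"claw":1},{"x":0,"y":0.003,"z":0.005,"ax":0,"ay":0,"az":0,"claw":1},{"x":0,"y":0.003,"z":0.005,"ax":0,"ay":0,"az":0,"claw":1}]' | head -1
python3 - <<'E'
from h import *
st()
E
```

```text
time: 12.85
t 12.85 grasp [0.6486 0.5154 0.0396] w 0.0621 F [ 0.5 -0.2 -1. ] q [-1.22  0.73  0.56  1.57 -0.25  0.46 -1.9 ]
[[ 0.338 -0.812  0.476]
 [-0.941 -0.289  0.175]
 [-0.004 -0.507 -0.862]]
```

```bash
python3 -m crank '[{"x":0,"y":0.0005,"z":0.001,"ax":0,"ay":0,"az":0,"claw":1},{"x":0,"y":0.001,"z":0.002,"ax":0,"ay":0,"az":0,"claw":1},{"x":0,"y":0.001,"z":0.002,"ax":0,"ay":0,"az":0,"claw":1},{"x":0,"y":0.001,"z":0.002,"ax":0,"ay":0,"az":0,"claw":1},{"x":0,"y":0.001,"z":0.002,"ax":0,"ay":0,"az":0,"claw":1}]' | head -1
python3 - <<'E'
from h import *
st()
E
```

```text
time: 13.27
t 13.27 grasp [0.6495 0.5158 0.0386] w 0.0618 F [ 0.5 -0.1  3.9] q [-1.22  0.73  0.56  1.57 -0.25  0.45 -1.9 ]
[[ 0.338 -0.811  0.478]
 [-0.941 -0.288  0.176]
 [-0.005 -0.509 -0.861]]
```

Contact: the vertical force is now +3.9 N. I'll open partly and back out along the tool axis.

```bash
python3 -m crank '[{"x":0,"y":0,"z":0,"ax":0,"ay":0,"az":0,"claw":-0.3},{"x":0,"y":0,"z":0,"ax":0,"ay":0,"az":0,"claw":-0.5},{"x":0,"y":0,"z":0,"ax":0,"ay":0,"az":0,"claw":-0.8},{"x":0,"y":0,"z":0,"ax":0,"ay":0,"az":0,"claw":-0.85},{"x":0,"y":0,"z":0,"ax":0,"ay":0,"az":0,"claw":-0.85}]' | tail -1
python3 -m crank '[{"x":0,"y":0,"z":-0.01,"ax":0,"ay":0,"az":0,"claw":-0.85},{"x":0,"y":0,"z":-0.03,"ax":0,"ay":0,"az":0,"claw":-0.85},{"x":0,"y":0,"z":-0.06,"ax":0,"ay":0,"az":0,"claw":-0.85},{"x":0,"y":0,"z":-0.1,"ax":0,"ay":0,"az":0,"claw":-0.85},{"x":0,"y":0,"z":-0.14,"ax":0,"ay":0,"az":0,"claw":-0.85}]' | tail -1
python3 - <<'E'
from h import *
st()
c=snap('wrist','pics/w6.png')
E
```

```text
width: 0.0768
width: 0.0803
t 14.1 grasp [0.581  0.49   0.1588] w 0.0803 F [0.8 1.1 1.8] q [-1.45  0.47  0.73  1.7  -0.12  0.6  -1.99]
[[ 0.337 -0.812  0.476]
 [-0.941 -0.289  0.174]
 [-0.004 -0.506 -0.862]]
```

View pics/w6.png

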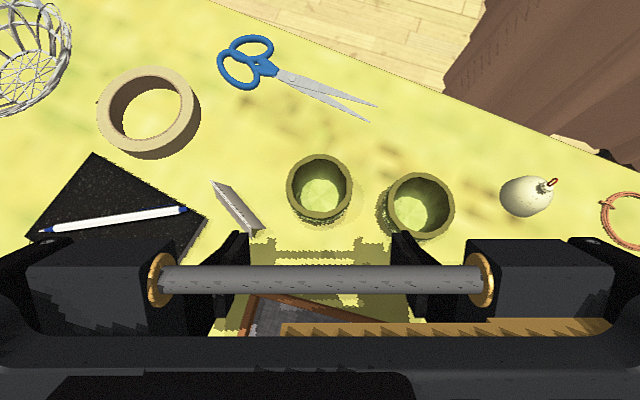

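The empty cup stands upright at (319,188), with cup_2 untouched at (420,205). Now I'll go to the lid, high over the rack.

```bash
cat > lid.py <<'E'
import sys
from h import *
AZ=16.7; C=np.array([.602,-.0145,.1])
def lid(a,dz=0):
    "tool pose following the lid at angle a: x along box x"
    Z=R.from_euler('z',AZ,degrees=True)
    p=Z.apply([.128-.128*np.cos(a)+.031*np.sin(a),0,.128*np.sin(a)+.031*np.cos(a)-.031])
    B=Z*R.from_euler('y',a)*R.from_matrix(np.diag([1,-1,-1.])) # +y turn lifts -x side
    return C+p+B.apply([0,0,-dz]),B
if __name__=='__main__':
    st(); print(go(*lid(float(sys.argv[1]),float(sys.argv[2]))))
E
python3 lid.py 0 .2; python3 -c "
from h import *
from lid import lid
p,B=lid(0,.2); p=np.array([.55,.38,.32]); print(go(p,B))"
```

```text
t 14.15 grasp [0.5808 0.4921 0.167 ] w 0.0803 F [5.1 2.6 5. ] q [-1.45  0.46  0.74  1.7  -0.11  0.61 -1.99]
[[ 0.338 -0.81   0.479]
 [-0.941 -0.286  0.181]
 [-0.01  -0.512 -0.859]]
(array([ 0.4827,  0.0691, -0.1984]), array([-0.2183, -0.1997, -0.74  ]))
(array([ 0.0937, -0.0118, -0.1691]), array([-0.2183, -0.1997, -0.74  ]))
```

```bash
python3 -m crank '[{"x":0.02,"y":-0.005,"z":-0.03,"ax":0,"ay":0,"az":0,"claw":-1},{"x":0.094,"y":-0.012,"z":-0.169,"ax":-0.218,"ay":-0.2,"az":-0.74,"claw":-1},{"x":0.094,"y":-0.012,"z":-0.169,"ax":-0.218,"ay":-0.2,"az":-0.74,"claw":-1},{"x":0.094,"y":-0.012,"z":-0.169,"ax":-0.218,"ay":-0.2,"az":-0.74,"claw":-1},{"x":0.094,"y":-0.012,"z":-0.169,"ax":-0.218,"ay":-0.2,"az":-0.74,"claw":-1}]' 55| head -1; python3 lid.py 0 .22
```

```text
time: 14.57
t 14.57 grasp [0.546  0.373  0.3145] w 0.0868 F [0.8 0.7 0.4] q [-1.32  0.11  0.7   1.65 -0.07  1.02 -1.34]
[[ 0.729 -0.611  0.308]
 [-0.679 -0.703  0.213]
 [ 0.087 -0.364 -0.927]]
(array([ 0.3027,  0.243 , -0.0716]), array([-0.1473, -0.136 , -0.5057]))
```

```bash
python3 -m crank '[{"x":0.303,"y":0.243,"z":-0.07,"ax":-0.147,"ay":-0.136,"az":-0.506,"claw":-1},{"x":0.303,"y":0.243,"z":-0.07,"ax":-0.147,"ay":-0.136,"az":-0.506,"claw":-1},{"x":0.303,"y":0.243,"z":-0.07,"ax":-0.147,"ay":-0.136,"az":-0.506,"claw":-1},{"x":0.303,"y":0.243,"z":-0.07,"ax":-0.147,"ay":-0.136,"az":-0.506,"claw":-1},{"x":0.303,"y":0.243,"z":-0.07,"ax":-0.147,"ay":-0.136,"az":-0.506,"claw":-1}]'| head -1; python3 lid.py 0 .22
```

```text
time: 14.98
t 14.98 grasp [0.5728 0.1913 0.3139] w 0.0866 F [1.8 0.1 0.8] q [-1.04  0.15  0.78  1.59 -0.22  1.29 -0.43]
[[ 0.973 -0.194  0.125]
 [-0.211 -0.967  0.144]
 [ 0.093 -0.167 -0.982]]
(array([ 0.0707,  0.1954, -0.0324]), array([-0.0706, -0.0665, -0.2479]))
```

```bash
python3 -m crank '[{"x":0.071,"y":0.195,"z":-0.032,"ax":-0.071,"ay":-0.066,"az":-0.248,"claw":-1},{"x":0.071,"y":0.195,"z":-0.032,"ax":-0.071,"ay":-0.066,"az":-0.248,"claw":-1},{"x":0.071,"y":0.195,"z":-0.032,"ax":-0.071,"ay":-0.066,"az":-0.248,"claw":-1},{"x":0.071,"y":0.195,"z":-0.032,"ax":-0.071,"ay":-0.066,"az":-0.248,"claw":-1},{"x":0.071,"y":0.195,"z":-0.032,"ax":-0.071,"ay":-0.066,"az":-0.248,"claw":-1}]'| head -1; python3 lid.py 0 .1
```

```text
time: 15.4
t 15.4 grasp [ 0.6011 -0.0085  0.3191] w 0.0869 F [ 0.2 -0.2 -0.3] q [-0.7   0.31  0.83  1.44 -0.22  1.49  0.41]
[[ 0.957  0.291 -0.   ]
 [ 0.291 -0.957 -0.003]
 [-0.001  0.003 -1.   ]]
(array([-0.0008,  0.0057,  0.1191]), array([0.0013, 0.0004, 0.0018]))
```

```bash
python3 -m crank '[{"x":0,"y":0.005,"z":0.03,"ax":0.001,"ay":0,"az":0.002,"claw":-1},{"x":-0.001,"y":0.006,"z":0.06,"ax":0.001,"ay":0,"az":0.002,"claw":-1},{"x":-0.001,"y":0.006,"z":0.09,"ax":0.001,"ay":0,"az":0.002,"claw":-1},{"x":-0.001,"y":0.006,"z":0.119,"ax":0.001,"ay":0,"az":0.002,"claw":-1},{"x":-0.001,"y":0.006,"z":0.119,"ax":0.001,"ay":0,"az":0.002,"claw":-1}]'| head -1; python3 lid.py 0 .004
python3 -c "
from h import *
from lid import C
c=snap('wrist','pics/w7.png'); d=.036*np.array([-.287,.958,0])
print(proj(c,C),proj(c,C+d),proj(c,C-d))"
```

```text
time: 15.82
t 15.82 grasp [ 0.5991 -0.0137  0.1951] w 0.0872 F [-0.2  0.2 -1.2] q [-0.68  0.38  0.79  1.62 -0.28  1.26  0.45]
[[ 0.96   0.278 -0.006]
 [ 0.278 -0.96   0.   ]
 [-0.006 -0.002 -1.   ]]
(array([0.0032, 0.0018, 0.0911]), array([-0.0009,  0.0029, -0.0047]))
[np.float64(323.9023961919975), np.float64(208.6697000981617)] [np.float64(323.6071031264447), np.float64(164.5287859866403)] [np.float64(324.1755381921538), np.float64(249.49943494675813)]
```

View pics/w7.png

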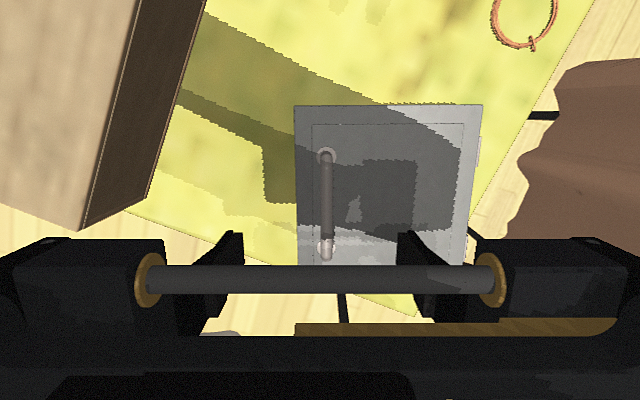

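The bar handle is centred at about (327,202) against a predicted (324,209), so I'll correct by about 2.5 mm in x and 3 mm in y.

```bash
sed -i 's/C=np.array(\[.602,-.0145,.1\])/C=np.array([.6035,-.0109,.1])/' lid.py; python3 lid.py 0 .004|tail -1
python3 -m crank '[{"x":0.005,"y":0,"z":0.02,"ax":-0.001,"ay":0.003,"az":-0.005,"claw":-1},{"x":0.005,"y":-0.001,"z":0.045,"ax":-0.001,"ay":0.003,"az":-0.005,"claw":-1},{"x":0.005,"y":-0.001,"z":0.07,"ax":-0.001,"ay":0.003,"az":-0.005,"claw":-1},{"x":0.005,"y":-0.001,"z":0.085,"ax":-0.001,"ay":0.003,"az":-0.005,"claw":-1},{"x":0.005,"y":-0.001,"z":0.085,"ax":-0.001,"ay":0.003,"az":-0.005,"claw":-1}]'| head -1; python3 lid.py 0 .004
```

```text
(array([ 0.0041, -0.0018,  0.0943]), array([-0.0005,  0.0015, -0.0047]))
time: 16.28
t 16.28 grasp [ 0.606  -0.0112  0.1143] w 0.0873 F [-1.3 -0.2  0.1] q [-0.64  0.47  0.75  1.7  -0.35  1.1   0.51]
[[ 0.957  0.289  0.006]
 [ 0.289 -0.957  0.   ]
 [ 0.005  0.001 -1.   ]]
(array([-0.0025, -0.001 ,  0.0103]), array([ 0.0007, -0.0027,  0.0007]))
```

```bash
python3 -m crank '[{"x":-0.001,"y":-0.001,"z":0.005,"ax":0,"ay":-0.002,"az":0,"claw":-1},{"x":-0.002,"y":-0.001,"z":0.011,"ax":0,"ay":-0.002,"az":0,"claw":-1},{"x":-0.002,"y":-0.001,"z":0.011,"ax":0,"ay":-0.002,"az":0,"claw":-1},{"x":-0.002,"y":-0.001,"z":0.011,"ax":0,"ay":-0.002,"az":0,"claw":0.3},{"x":-0.002,"y":-0.001,"z":0.011,"ax":0,"ay":-0.002,"az":0,"claw":0.3}]' 20| head -1; python3 lid.py 0 .004
python3 -m crank '[{"x":0,"y":0,"z":0,"ax":0,"ay":0,"az":0,"claw":0.5},{"x":0,"y":0,"z":0,"ax":0,"ay":0,"az":0,"claw":1},{"x":0,"y":0,"z":0,"ax":0,"ay":0,"az":0,"claw":1},{"x":0,"y":0,"z":0,"ax":0,"ay":0,"az":0,"claw":1},{"x":0,"y":0,"z":0,"ax":0,"ay":0,"az":0,"claw":1}]' 20| head -1; python3 lid.py 0 .004
```

```text
time: 16.7
t 16.7 grasp [ 0.6051 -0.0112  0.1049] w 0.0802 F [ 0.5  0.2 -0.1] q [-0.64  0.48  0.74  1.71 -0.36  1.09  0.51]
[[ 0.958  0.288  0.005]
 [ 0.288 -0.958 -0.001]
 [ 0.005  0.002 -1.   ]]
(array([-0.0016, -0.0008,  0.0009]), array([ 0.001 , -0.0024,  0.0004]))
time: 17.12
t 17.12 grasp [ 0.6047 -0.0111  0.104 ] w 0.0484 F [-0.  -0.3  0.4] q [-0.64  0.48  0.74  1.71 -0.36  1.09  0.51]
[[ 0.958  0.288  0.004]
 [ 0.288 -0.958 -0.001]
 [ 0.004  0.002 -1.   ]]
(array([-0.0011, -0.0006,  0.    ]), array([ 0.001 , -0.0018,  0.0004]))
```

```bash
for k in 1; do python3 -m crank '[{"x":0,"y":0,"z":0,"ax":0,"ay":0,"az":0,"claw":1},{"x":0,"y":0,"z":0,"ax":0,"ay":0,"az":0,"claw":1},{"x":0,"y":0,"z":0,"ax":0,"ay":0,"az":0,"claw":1},{"x":0,"y":0,"z":0,"ax":0,"ay":0,"az":0,"claw":1},{"x":0,"y":0,"z":0,"ax":0,"ay":0,"az":0,"claw":1}]' 20| tail -1;  python3 -m crank '[{"x":0,"y":0,"z":0,"ax":0,"ay":0,"az":0,"claw":1},{"x":0,"y":0,"z":0,"ax":0,"ay":0,"az":0,"claw":1},{"x":0,"y":0,"z":0,"ax":0,"ay":0,"az":0,"claw":1},{"x":0,"y":0,"z":0,"ax":0,"ay":0,"az":0,"claw":1},{"x":0,"y":0,"z":0,"ax":0,"ay":0,"az":0,"claw":1}]' 55| tail -1; done; python3 lid.py 0 .004
python3 -c "
from lid import *
for a in(.05,.1,.15,.19): print(a,go(*lid(a,.004)))"
```

```text
width: 0.0148
width: 0.0085
t 17.95 grasp [ 0.6035 -0.0116  0.1038] w 0.0085 F [-6.4 -1.3  4.1] q [-0.64  0.48  0.74  1.71 -0.36  1.09  0.51]
[[ 0.958  0.288  0.001]
 [ 0.288 -0.958 -0.001]
 [ 0.001  0.001 -1.   ]]
(array([ 0.0002, -0.0007, -0.0002]), array([ 0.0006, -0.0005,  0.0001]))
0.05 (array([ 0.0012, -0.0007, -0.0066]), array([ 0.0006, -0.0255,  0.0001]))
0.1 (array([ 0.0025, -0.0006, -0.0129]), array([ 0.0006, -0.0505,  0.0001]))
0.15 (array([ 0.0041, -0.0006, -0.0191]), array([ 0.0006, -0.0755,  0.0001]))
0.19 (array([ 0.0056, -0.0006, -0.0241]), array([ 0.0006, -0.0955,  0.0001]))
```

The jaws hold the bar, with the opening at 8.5 mm. I'll pull slowly along the lid's arc.

```bash
python3 -m crank '[{"x":0,"y":0,"z":-0.003,"ax":0,"ay":-0.01,"az":0,"claw":1},{"x":0.001,"y":0,"z":-0.006,"ax":0,"ay":-0.022,"az":0,"claw":1},{"x":0.002,"y":0,"z":-0.009,"ax":0,"ay":-0.035,"az":0,"claw":1},{"x":0.0025,"y":0,"z":-0.013,"ax":0,"ay":-0.05,"az":0,"claw":1},{"x":0.0025,"y":0,"z":-0.013,"ax":0,"ay":-0.05,"az":0,"claw":1}]' 55; python3 lid.py 0.19 .004
```

```text
time: 18.37
ee_pos: [0.6056, -0.011, 0.0978]
eef_rot: [0.988, 0.145, -0.051, 0.008]
ft_force: [-8.2, -0.4, 0.5]
width: 0.0083
t 18.37 grasp [ 0.6074 -0.0104  0.1164] w 0.0083 F [-8.2 -0.4  0.5] q [-0.62  0.55  0.74  1.6  -0.34  1.24  0.49]
[[ 0.953  0.288 -0.098]
 [ 0.286 -0.958 -0.031]
 [-0.103  0.002 -0.995]]
(array([ 0.0022, -0.0007, -0.0116]), array([ 0.0009, -0.0436,  0.0001]))
```

```bash
python3 -m crank '[{"x":0.0005,"y":0,"z":-0.003,"ax":0,"ay":-0.011,"az":0,"claw":1},{"x":0.001,"y":0,"z":-0.006,"ax":0,"ay":-0.022,"az":0,"claw":1},{"x":0.0015,"y":0,"z":-0.009,"ax":0,"ay":-0.033,"az":0,"claw":1},{"x":0.002,"y":0,"z":-0.0115,"ax":0,"ay":-0.044,"az":0,"claw":1},{"x":0.002,"y":0,"z":-0.0115,"ax":0,"ay":-0.044,"az":0,"claw":1}]' 55|head -1
python3 -m crank '[{"x":0,"y":0,"z":0,"ax":0,"ay":0,"az":0,"claw":1},{"x":0,"y":0,"z":0,"ax":0,"ay":0,"az":0,"claw":1},{"x":0,"y":0,"z":0,"ax":0,"ay":0,"az":0,"claw":1},{"x":0,"y":0,"z":0,"ax":0,"ay":0,"az":0,"claw":1},{"x":0,"y":0,"z":0,"ax":0,"ay":0,"az":0,"claw":1}]' 55|head -1
python3 lid.py 0.19 .004
python3 - <<'E'
from h import *
a=snap('side','pics/s8.png')['color']; b=snap('top','pics/t8.png')['color']
o=np.hstack([cv2.resize(a[120:220,220:350],(468,360),interpolation=cv2.INTER_CUBIC),cv2.resize(b[105:275,200:340],(296,360),interpolation=cv2.INTER_CUBIC)])
cv2.imwrite('pics/f8.png',o)
E
```

```text
time: 18.78
time: 19.2
t 19.2 grasp [ 0.6118 -0.0091  0.1272] w 0.0082 F [-5.9 -0.1 -0.2] q [-0.59  0.61  0.74  1.5  -0.34  1.36  0.47]
[[ 0.941  0.287 -0.179]
 [ 0.282 -0.958 -0.055]
 [-0.187  0.001 -0.982]]
(array([ 0.0003, -0.0007, -0.0004]), array([ 0.0007, -0.001 , -0.0002]))
```

View pics/f8.png

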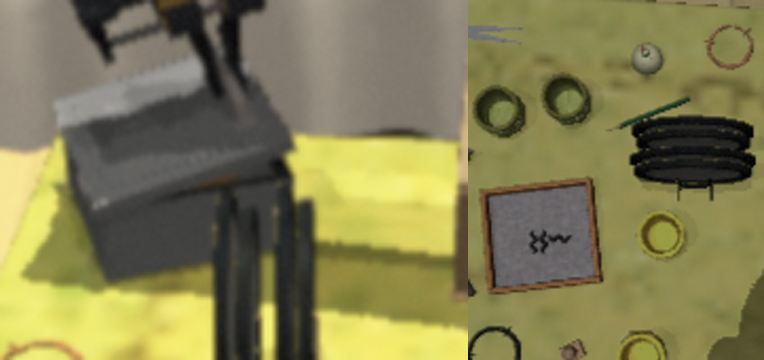

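The last picture shows the lid ajar with a gap at its front edge (around (245,180)). The rests are in the tray and both green cups stand upright. Handing in.

```bash
python3 -c "
from h import *
close_job(); st()"
```

```text
the job is handed in; nothing more can be done
the job is handed in; nothing more can be done
```

The job is done and handed in at about 19 s of the 64 s allowed.

- **Rests:** I tipped the cup to about 125–130° low over the tray. All three rests are on the felt inside its walls, confirmed in the last top view.
- **Cup:** It stands empty, upright and released on the table at about (0.65, 0.52), beside cup_2. I first tried to return it to its old spot, but two joints reached their range limits there, so I chose free table instead.
- **Lid:** I gripped it by the bar at 55 N and pulled it free of the seal. It is still held at about 0.19 rad, which is roughly 29 mm open at the front edge. I worked that angle out from the hand's pose; the side view shows the gap, but I did not measure it there.
- **Other wares:** The bell, stamp, cup_2 and yellow cups looked undisturbed in the last top view.
- **Disagreements:** The handle was about 3–5 mm from my first estimate, which I corrected before gripping. The jaws read 8.2–8.5 mm on the 10 mm bar. A steady sideways force of about 6 N remained at the hand.

After hand-in I tried to read the robot's state once more, but the robot gave no further readings, so the final second itself is unchecked.

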